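Battery in, cap snapped on: closing a copper pepper mill

ROBOT

A 7-joint arm with a two-finger parallel gripper is mounted at the origin on the work surface. World frame = base frame: x ahead of the robot, y to its left, z up, the work surface at z = 0. Lengths are in m, angles in rad, forces in N, time in s.
With the tool pointing down it reaches from about 0.425 to 0.875 m from the base axis. Payload 8.4 kg.
Tool frame: the origin (TCP) lies midway between the tips of the shut fingers; the grasp point (between the pads) lies 19 mm behind it; z points along the fingers, y is the line along which they close (so a half turn about z gives the same grasp; the last joint's range is limited). The gripper opens to 87 mm and grips with 3 to 60 N. Pads are 19 mm wide; open, the fingers measure 117 mm over their backs; the gripper's body (75 mm by 190 mm) begins 51 mm behind the grasp point.
Start: joints at [-0.099, 0.333, 0.04, 1.465, -0.013, 1.343, -0.059], TCP at [0.65, -0, 0.223] pointing down, gripper open.
Joint ranges: [-2.58, 2.58], [-0.38, 2.09], [-1.3, 1.39], [0.25, 2.4], [-1.5, 4.64], [0.08, 2.09], [-2.65, 2.65]. Speed limits (rad/s): [2.22, 2.22, 2.79, 2.79, 3.14, 3.14, 3.14].

INTERFACE

Orientations are given as a unit quaternion [x, y, z, w].
In Python, from plant import bot, imaging, status gives the robot as it stands (bot), with the cameras (imaging) and the readings (status).
- The arm moves only by the tool inch_along, called after "Request:" in YAML: its name, and indented under it one key for each argument. Schema: {"type":"object","properties":{"increments":{"type":"string"},"jaw":{"type":"number"},"clamp_n":{"type":"number"},"only":{"type":"string"},"quiet":{"type":"boolean"},"lines":{"type":"string"}},"required":["increments"],"additionalProperties":false}. increments is a string of 1 to 5 rows, parted by semicolons, with the numbers parted by spaces; each row has 6 numbers: dx, dy, dz in m, then a rotation vector rx, ry, rz in rad; each row shifts and turns the commanded pose from where the row before left it, along the tool's axes as they then stand; what a row does not reach is not made up. A row lasts 1/8 s, in which the tool goes at most 0.0625 m and 0.188 rad, less where a joint would pass 70% of its speed; a pose out of reach is approached as far as the arm can. jaw is the opening from 0.0 (shut) to 1.0 (fully open), set as the call begins (left out keeps the last). The fingers move at their own pace and stop on an object; clamp_n is the grip in N (left out, the last holds). Time passes only in rows, so rows that do not move let the fingers close. The tool returns the time, the measured TCP pose, the force, the opening and the grip force at its end. only (a regular expression) keeps the lines of the reply that match it, lines (a string "A,B") keeps lines A to B, and quiet returns only ok. Input that does not fit is refused with a message, and nothing moves.
- status.get_state(): the state, without advancing time (a new reading comes with each control period).
- imaging.get_image(name): name is "scene" or "side" or "wrist"; returns the picture (480x640x3 uint8, red, green, blue); there is no depth.
- imaging.calibration(name): a dict with "fovy" (degrees; the focal length in pixels is half the picture's height over the tangent of half this angle, whatever the lens; pixels are square), "cx", "cy" (the principal point, pixels), "position" and "attitude" of the camera in the world; the wrist camera has in their place "mount" (4x4, takes a point from camera to tool coordinates, whose origin is the TCP and whose axes are the flange's). Camera axes: x right, y up, looking along -z (the intrinsics and any distortion apply to the point x, -y, -z); pixel columns grow to the right and rows downward; lengths in m; the calibration is good to about 2 mm. A picture is of the moment at which its call begins: read the wrist's pose just before it. calibration takes no time and is no camera call.
- bot.finish_job(): hands the job in; it is judged then, once.
The state is a dict: "clock": time; "joint_pos": joint angles; "qvel": joint speeds; "joint_torque": joint torques, N m; "position": TCP position; "ee_rot": TCP orientation; "contact_force": force on the tool from outside, world axes, zero at the start; "torque": the same for the moment, N m; "finger_gap": opening from 0.0 (shut) to 1.0 (fully open); "grasp_force": force on a finger pad.
Only numpy, scipy, OpenCV 4.12 (cv2) and the standard library are available. Lean on these libraries where they do the work, as an engineer would, in place of code of your own. Each camera call takes 0.05 s, during which the arm holds its last target. There are 200 camera calls.

TASK

Close up the electric pepper mill that is clamped in the assembly nest: take the battery cartridge by its pull tab and lower it all the way down into the open copper tube before letting go of it, then set the black cap on the neck and press it down until it snaps over and sits flush on the tube. Finish holding: keep your fingers on the cap and keep pressing it down firmly (about 10 N, never so hard that it would be crushed), without letting go or backing off at the end. Leave the other parts and tools on the bench where they are.

Things in the scene. Friction and masses are not known exactly. Their poses are not given: they have to be found in the camera images.
- mill_body: the mill, fixed, upright, somewhere in the middle of the bench: a copper tube, 58 mm outside diameter, in a black clamp block (92 x 88 mm, top 35 mm above the bench) on an aluminium plate (124 x 108 x 10 mm). The only tube in a nest and with a grey plastic neck. Origin on the tube's axis at bench height, z up. Well inside it: 38 mm diameter, open at the top
- mill_mouth (a point): point on the mill's axis at the rounded lip of the neck (46 mm outside diameter, 16 mm high, its top 4 mm tapered), 128 mm above the bench. Four springy snap tongues stand in the neck at 45, 135, 225 and 315 degrees about z; their rounded noses stick out to 52 mm diameter, 8 mm above the tube's top
- mill_seat (a point): point on the mill's axis at the flat top of the copper tube, 112 mm above the bench: the cap's underside is to come down to here
- mill_deck (a point): point on the mill's axis on the floor of the well, 58 mm above the bench: the cartridge's underside is to come down to here
- cartridge: battery cartridge, loose, standing upright: three white and copper coloured AA cells between black end discs, 34 mm in diameter, 57 mm high, bottom edge chamfered; on top a flat black pull tab 24 mm long (its x), 10 mm thick (its y), 36 mm high. 80 to 150 g. Origin at the centre of its underside, z up. It has about 2 mm to spare all round in the well
- tab_top (a point): point on the cartridge's axis at the top of the pull tab, 93 mm above its underside. When the cartridge is home this is 23 mm above the neck's lip: fingers that hold only the top 21 mm of the tab clear the neck all the way down
- cap: black plastic cap, loose, standing on its open mouth: a skirt 59 mm in diameter, 20 mm high, with a thin steel band; above it a ribbed round grip, 44 mm in diameter, from 20 to 50 mm above the underside. Hollow, with room for the pull tab. 65 to 125 g. Origin at the centre of its underside, z up. Any turn about z will do. Crushed by more than 70 N between cap and mill
- cap_top (a point): point on the cap's axis on its flat top, 50 mm above its underside. A bead inside the mouth (48 mm inner diameter) has to pass the four tongues: the cap meets them about 7 mm above its seat, the push builds up to some 10 N (up to about 22 N if the cap is held a little off the axis), drops suddenly between 6 and 3 mm above the seat, and the cap then jumps down on to the seat and stops hard
- tube_a: bystander: bare copper tube, 58 mm diameter, 100 mm high, standing loose, without a neck
- grinder: bystander: low grey grinder ring, 58 mm diameter, 16 mm high, lying on the bench
- tube_b: bystander: bare copper tube, 58 mm diameter, 100 mm high, standing at the back
- tube_c: bystander: bare steel tube, 58 mm diameter, 100 mm high, standing at the back
- tube_d: bystander: bare copper tube, 58 mm diameter, 100 mm high, standing at the back
- caliper: bystander: caliper lying flat at the right, 220 mm long
- mallet: bystander: mallet with a wooden handle and black rubber head, lying at the left, 225 mm long

How it is judged:
By the outcome, as a careful person would: the job done as asked, in the order asked, and still so for the second after the job is handed in, while the arm keeps its last pose, push and grip.
It also fails if it takes over 70 s, if anything falls off the work surface, if the arm or the gripper's body presses on something with over 40 N, if the wrist force passes 120 N, or if a joint passes its speed limit or range.

## Working session

There is one attempt and no reset: what is moved stays moved. The work goes in short steps, Python scripts to look and compute and a tool call to move; the robot and the scene stay as the last step left them, time stands still between calls to the robot, and variables do not carry over. Pictures are saved under pics/ and viewed, at most 10 in all, crops included, and the job is handed in when it is done.

```bash
ls; mkdir -p pics; python3 - <<'E'
from plant import bot, imaging, status
import cv2
for n in ["scene","side","wrist"]:
    if n=="wrist": s=status.get_state(); print(s)
    im=imaging.get_image(n); cv2.imwrite(f"pics/{n}0.png",im[:,:,::-1]); print(n,imaging.calibration(n))
E
```

```text
pics
plant.py
scene {'fovy': 57.418068080034416, 'cx': 316.23086067900783, 'cy': 245.05412839542203, 'position': array([1.09339319, 0.24165864, 0.98667096]), 'attitude': array([0.16254631, 0.24284487, 0.80030483, 0.52356207])}
side {'fovy': 46.14782956585124, 'cx': 314.435070209329, 'cy': 243.60958727549837, 'position': array([ 0.45424394, -1.17764761,  0.90654367]), 'attitude': array([ 0.4672524 , -0.02134779, -0.03599976,  0.88313276])}
{'clock': 0.1, 'joint_pos': array([-0.09917243,  0.33384871,  0.03990429,  1.46619182, -0.0134114 ,
        1.34329763, -0.05851594]), 'qvel': array([-0.00027737, -0.0019563 ,  0.0011597 , -0.00265664,  0.00145905,
        0.00011319,  0.00071577]), 'joint_torque': array([ 3.73962146e-03, -6.57807541e+01,  1.33961700e+00, -4.04708719e+01,
       -5.96434018e-02,  4.10120690e-02, -6.81097418e-06]), 'position': array([ 6.49570923e-01, -5.93409680e-05,  2.21738769e-01]), 'ee_rot': array([ 7.07138791e-01,  7.07074383e-01, -5.56427215e-04, -4.87203441e-04]), 'contact_force': array([-0.797947  , -0.03299685,  0.0471879 ]), 'torque': array([ 0.02191772,  0.01321738, -0.0005041 ]), 'grasp_force': 0.0, 'finger_gap': 1.001545114106867}
wrist {'fovy': 69.45260999835153, 'cx': 316.46110079580194, 'cy': 237.06718382240643, 'mount': array([[ 1.46664793e-04,  9.55587905e-01,  2.94706182e-01,
         8.08487396e-02],
       [ 9.99999971e-01, -8.38419674e-05, -2.25805982e-04,
        -1.17300840e-03],
       [-1.91068720e-04,  2.94706206e-01, -9.55587890e-01,
        -1.62682325e-01],
       [ 0.00000000e+00,  0.00000000e+00,  0.00000000e+00,
         1.00000000e+00]])}
```

View pics/scene0.png

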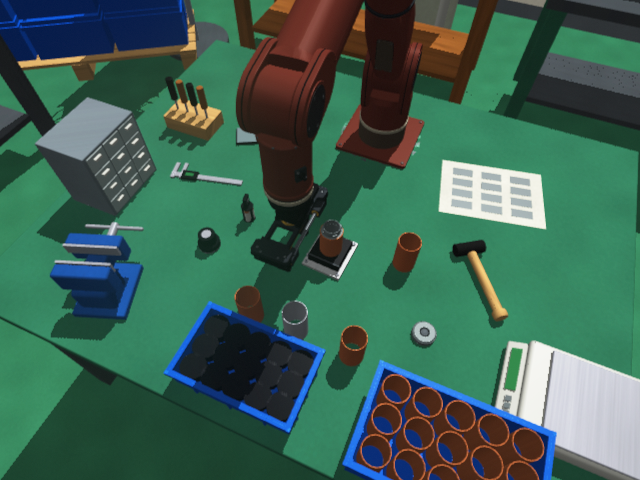

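View pics/side0.png

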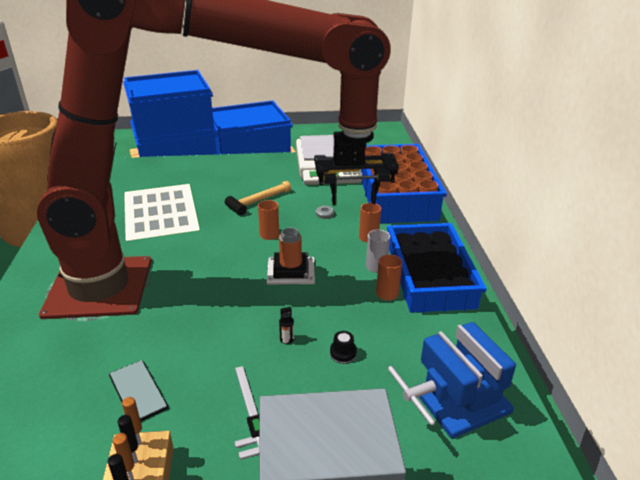

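View pics/wrist0.png

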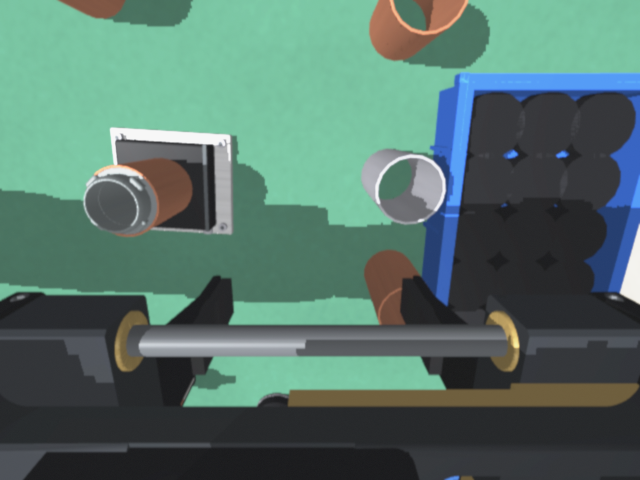

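Scene: mill neck top at about (332,228), cartridge (248,208), cap (207,238). Side: neck top (290,236), tab top (286,311), cap top (344,338). Wrist: the neck lip centre is at about (116,203). The caliper lies beyond the cartridge, towards the robot's right.

```bash
cat > h.py <<'E'
import numpy as np, cv2
from scipy.spatial.transform import Rotation as R
from plant import bot, imaging, status
def cam(n,s=None):
    c=imaging.calibration(n); f=240/np.tan(np.radians(c["fovy"])/2)
    if "mount" in c:
        s=s or status.get_state(); T=R.from_quat(s["ee_rot"]).as_matrix(); M=c["mount"]
        return c,f,s["position"]+T@M[:3,3],T@M[:3,:3]
    return c,f,np.array(c["position"]),R.from_quat(c["attitude"]).as_matrix()
def at(n,u,v,z,s=None):
    c,f,p,A=cam(n,s); d=A@np.array([(u-c["cx"])/f,-(v-c["cy"])/f,-1]); return p+d*(z-p[2])/d[2]
def px(n,P,s=None):
    c,f,p,A=cam(n,s); q=A.T@(np.array(P)-p); return c["cx"]-f*q[0]/q[2], c["cy"]+f*q[1]/q[2]
def snap(n,name,box=None,k=1):
    s=status.get_state(); im=imaging.get_image(n)[:,:,::-1]
    if box: im=im[box[1]:box[3],box[0]:box[2]]
    cv2.imwrite(f"pics/{name}.png",cv2.resize(im,None,fx=k,fy=k,interpolation=cv2.INTER_CUBIC)); return s
E
python3 - <<'E'
from h import *
np.set_printoptions(precision=4,suppress=True)
for n,l in {"wrist":[("mouth",116,203,.128)],"scene":[("mouth",332,228,.128),("tab",246,198,.093),("cap",207,233,.05)],"side":[("mouth",290,236,.128),("tab",286,311,.093),("cap",344,338,.05)]}.items():
    for a,u,v,z in l: print(n,a,at(n,u,v,z))
a=cv2.imread("pics/scene0.png")[180:260,180:280]; b=cv2.imread("pics/side0.png")[295:375,270:370]
cv2.imwrite("pics/crop0.png",cv2.resize(np.vstack([a,b]),None,fx=3.7,fy=3.7,interpolation=cv2.INTER_CUBIC))
E
```

```text
wrist mouth [0.4974 0.0285 0.128 ]
scene mouth [0.4995 0.0305 0.128 ]
scene tab [ 0.476 -0.224  0.093]
scene cap [ 0.5926 -0.2825  0.05  ]
side mouth [0.4948 0.0012 0.128 ]
side tab [ 0.4737 -0.2419  0.093 ]
side cap [ 0.5964 -0.291   0.05  ]
```

View pics/crop0.png

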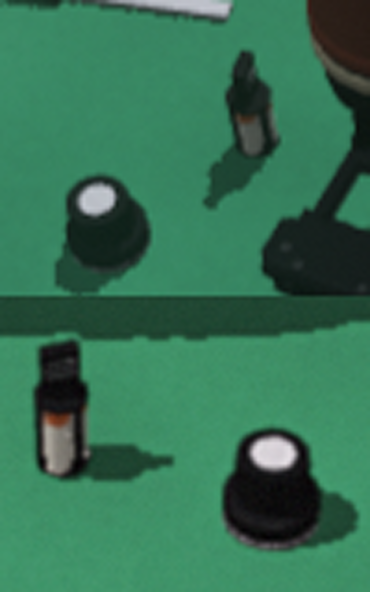

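Enlarged: tab top centre at scene (246,195) and side (286,308), standing upright; its broad face looks towards the side camera, so it lies roughly along world x. The cap is upright, with its white disc at scene (206,234) and side (344,337). Now a closer look from above.

Request:
inch_along:
  increments: "-0.047 -0.034 0 0 0 0;-0.047 -0.034 0 0 0 0;-0.047 -0.034 0 0 0 0;-0.047 -0.034 0 0 0 0;-0.047 -0.034 0 0 0 0"
  jaw: 1.0

```text
clock: 0.78
position: [0.4785, -0.2364, 0.2225]
ee_rot: [0.707, 0.707, 0.0, 0.0]
contact_force: [0.0, -0.8, 0.5]
finger_gap: 0.998
grasp_force: 0.0
```

Request:
inch_along:
  increments: "0 0 0 0 0 0;0 0 0 0 0 0"

```text
clock: 1.02
position: [0.4802, -0.2345, 0.2225]
ee_rot: [0.707, 0.707, 0.0, -0.0]
contact_force: [0.2, 1.4, 0.4]
finger_gap: 1.0
grasp_force: 0.0
```

```bash
python3 - <<'E'
from h import *
s=snap("wrist","w1"); print(s["position"],s["ee_rot"]); np.save("s1.npy",np.r_[s["position"],s["ee_rot"]])
E
```

```text
[ 0.48023436 -0.23447416  0.22252977] [ 7.07121926e-01  7.07091580e-01  2.65557519e-04 -9.86185010e-05]
```

View pics/w1.png

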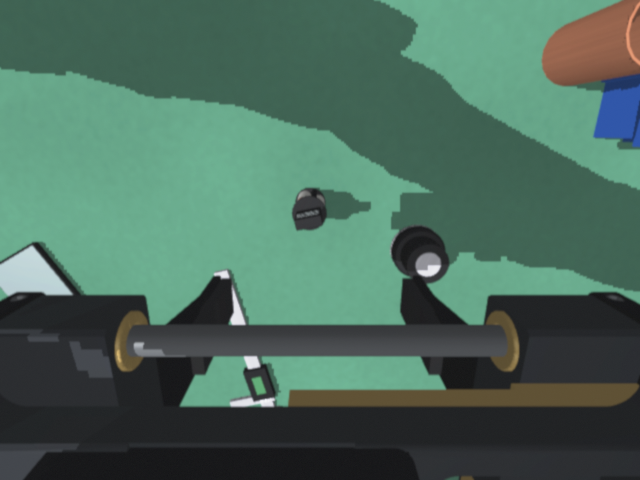

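Wrist: cartridge around (309,210), its tab nearly horizontal in the picture; cap disc at (428,264). I'll enlarge that.

```bash
python3 - <<'E'
import cv2
a=cv2.imread("pics/w1.png")
c=cv2.resize(a[180:240,280:340],None,fx=9,fy=9,interpolation=cv2.INTER_CUBIC)
b=cv2.imread("pics/wrist0.png")[160:245,75:165]
b=cv2.resize(b,None,fx=2.8,fy=2.8); import numpy as np
b=cv2.copyMakeBorder(b,0,540-b.shape[0],0,0,cv2.BORDER_CONSTANT)
c=cv2.convertScaleAbs(c,alpha=1.8)
cv2.imwrite("pics/crop1.png",np.hstack([c,b]))
E
```

```text
(no output)
```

View pics/crop1.png

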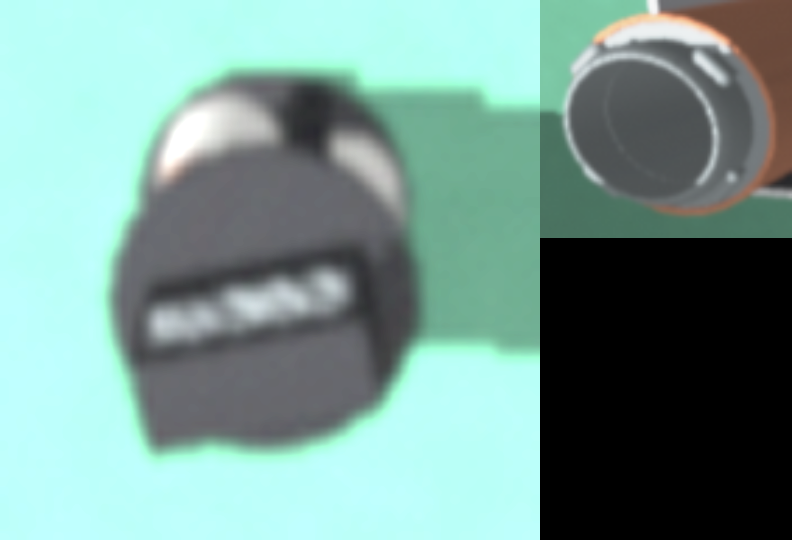

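Enlarged: the lettered strip is the tab's +y face. The tab's top is the grey quad below it, centre at about (308.6,222.4) in the full picture, turned about +10° from world x. The neck's lip is centred at about (111,205) in wrist0.

```bash
python3 - <<'E'
from h import *
np.set_printoptions(precision=4,suppress=True)
v=np.load("s1.npy"); s1=dict(position=v[:3],ee_rot=v[3:])
s0=dict(position=np.array([.64957,-.00006,.22174]),ee_rot=np.array([.70714,.70707,-.00056,-.00049]))
print("mouth",at("wrist",111,205,.128,s0))
t=at("wrist",308.6,222.4,.093,s1); print("tab",t,"disc px",px("wrist",[t[0],t[1],.057],s1),"base",px("wrist",[t[0],t[1],0],s1))
print("scene",px("scene",t),"side",px("side",t))
c=at("wrist",428,264,.05,s1); print("cap",c,px("scene",c),px("side",c),px("wrist",[c[0],c[1],0.02],s1))
m=at("wrist",111,205,.128,s0);print(px("scene",m),px("side",m))
E
```

```text
mouth [0.4934 0.0269 0.128 ]
tab [ 0.4723 -0.2303  0.093 ] disc px (np.float64(309.3885198743371), np.float64(212.9938583429987)) base (np.float64(310.3530046798328), np.float64(201.48865599899358))
scene (np.float64(244.5854516390704), np.float64(196.28185031945873)) side (np.float64(285.13776973845387), np.float64(307.54630987930636))
cap [ 0.595  -0.2862  0.05  ] (np.float64(205.31942826158536), np.float64(233.2147321785129)) (np.float64(343.05036275066396), np.float64(336.50062836101256)) (np.float64(419.7484900724397), np.float64(254.1355672408511))
(np.float64(331.5841821284355), np.float64(225.67859896935045)) (np.float64(288.9677239630717), np.float64(230.452341108515))
```

Everything agrees within 2 mm across the three views. Tab at (0.472,-0.230) +10.5°, cap at (0.595,-0.286), mouth at (0.494,0.027). Turn the tool 79.5° about its z, so that the fingers close across the tab.

Request:
inch_along:
  increments: "0.0042 -0.008 0 0 0 0;0 0 0 0 0 0.1735;0 0 0 0 0 0.1735;0 0 0 0 0 0.1735;0 0 0 0 0 0.1735"
  jaw: 0.7
  quiet: true

```text
ok
```

Request:
inch_along:
  increments: "0 0 0 0 0 0.1735;0 0 0 0 0 0.1735;0 0 0 0 0 0.1735;0 0 0 0 0 0.1735;0 0 0 0 0 0"
  jaw: 0.6

```text
clock: 2.33
position: [0.4721, -0.2298, 0.2225]
ee_rot: [0.996, 0.093, -0.0, -0.0]
contact_force: [-1.2, 0.2, 0.7]
finger_gap: 0.595
grasp_force: 0.0
```

Request:
inch_along:
  increments: "0 0 0.04 0 0 0;0 0 0 0 0 0;0 0 0 0 0 0"

```text
clock: 2.7
position: [0.4723, -0.2307, 0.1836]
ee_rot: [0.996, 0.092, 0.0, 0.0]
contact_force: [-0.7, -0.6, 0.4]
finger_gap: 0.599
grasp_force: 0.0
```

```bash
python3 - <<'E'
from h import *
s=snap("wrist","w2",(220,150,420,350),3); print(s["position"],s["joint_pos"],R.from_quat(s["ee_rot"]).as_matrix().round(3))
print(px("wrist",[.4723,-.2303,.093],s),px("wrist",[.595,-.2862,.05],s))
E
```

```text
[ 0.47234807 -0.23067532  0.18359047] [ 0.14317088  0.10250015  0.24322046  1.83035536 -0.02634926  1.21132699
 -0.99130859] [[ 0.983  0.184  0.   ]
 [ 0.184 -0.983 -0.   ]
 [ 0.     0.    -1.   ]]
(np.float64(315.66347446720835), np.float64(239.54429308741894)) (np.float64(413.5753920762074), np.float64(90.39538709601447))
```

View pics/w2.png

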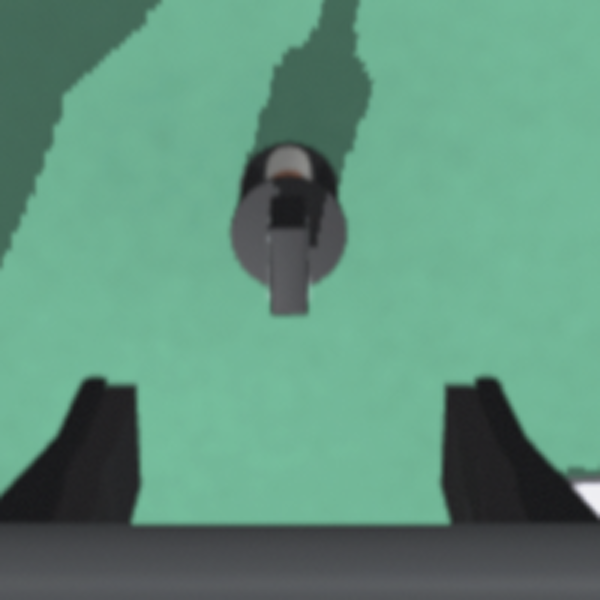

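The tab's top is centred at (316.3,240.3), predicted (315.7,239.5), and it is square to the fingers. Lower and grip.

Request:
inch_along:
  increments: "0 0 0.04 0 0 0;0 0 0.04 0 0 0;0 0 0.02 0 0 0;0 0 0.0105 0 0 0;0 0 0 0 0 0"

```text
clock: 3.38
position: [0.4723, -0.2309, 0.0726]
ee_rot: [0.996, 0.091, 0.0, 0.0]
contact_force: [-0.3, 0.3, 0.4]
finger_gap: 0.6
grasp_force: 0.0
```

Request:
inch_along:
  increments: "0 0 0 0 0 0;0 0 0 0 0 0;0 0 0 0 0 0;0 0 0 0 0 0;0 0 0 0 0 0"
  jaw: 0
  clamp_n: 30

```text
clock: 4.0
position: [0.472, -0.2308, 0.0721]
ee_rot: [0.996, 0.091, 0.0, 0.0]
contact_force: [-1.0, 0.4, -0.1]
finger_gap: 0.118
grasp_force: 1.7
```

Request:
inch_along:
  increments: "0 0 0 0 0 0;0 0 -0.01 0 0 0;0 0 -0.03 0 0 0;0 0 -0.05 0 0 0;0 0 -0.05 0 0 0"

```text
clock: 4.62
position: [0.4716, -0.2308, 0.214]
ee_rot: [0.996, 0.091, -0.0, 0.0]
contact_force: [0.5, -1.6, -0.7]
finger_gap: 0.112
grasp_force: 30.0
```

Request:
inch_along:
  increments: "0 0 -0.05 0 0 0;0.008 -0.044 0 0 0 0;0.008 -0.044 0 0 0 0;0.008 -0.044 0 0 0 0;0.008 -0.044 0 0 0 0"

```text
clock: 5.25
position: [0.4712, -0.0506, 0.2628]
ee_rot: [0.996, 0.091, 0.0, 0.0]
contact_force: [0.5, 0.2, -1.0]
finger_gap: 0.11
grasp_force: 30.0
```

Request:
inch_along:
  increments: "0 0 0 0 0 0;0 0 0 0 0 0;0 0 0 0 0 0"

```text
clock: 5.62
position: [0.4714, -0.0532, 0.2622]
ee_rot: [0.996, 0.09, 0.0, 0.0]
contact_force: [0.3, -0.2, -0.7]
finger_gap: 0.11
grasp_force: 30.0
```

```bash
python3 - <<'E'
from h import *
s=snap("wrist","w3"); print(s["position"],s["ee_rot"],px("wrist",[.4934,.0269,.128],s)); np.save("s3.npy",np.r_[s["position"],s["ee_rot"]])
a=imaging.get_image("side")[:,:,::-1]; cv2.imwrite("pics/side3.png",a)
u,v=px("side",s["position"]); print(u,v)
a=a[int(v)-60:int(v)+120,int(u)-90:int(u)+90]
w=cv2.imread("pics/w3.png"); cv2.imwrite("pics/c3.png",np.hstack([cv2.resize(w,(560,420)),cv2.resize(a,(240,240))[:,:] if 0 else cv2.copyMakeBorder(cv2.resize(a,(240,240)),0,180,0,0,cv2.BORDER_CONSTANT)]))
E
```

```text
[ 0.47137908 -0.0532314   0.26222423] [9.95920947e-01 9.02300204e-02 8.67429260e-06 1.04963672e-04] (np.float64(228.81353387588354), np.float64(184.02465504405922))
279.7236907226752 200.5729769768195
```

View pics/c3.png

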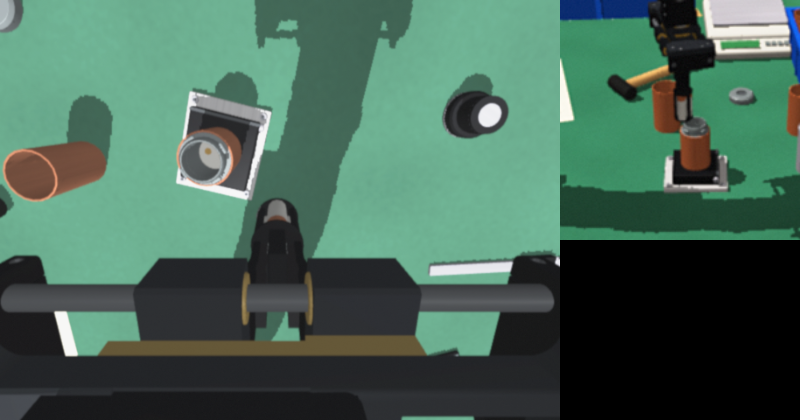

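The cartridge hangs straight in the fingers. The neck's lip is near (235,184) in the full picture, predicted (229,184), so I'll enlarge both mouth views to settle it.

```bash
python3 - <<'E'
import cv2,numpy as np
a=cv2.imread("pics/w3.png")[140:220,195:275]; b=cv2.imread("pics/wrist0.png")[160:240,75:155]
cv2.imwrite("pics/c4.png",np.hstack([cv2.resize(x,(400,400),interpolation=cv2.INTER_CUBIC) for x in (a,b)]))
E
```

```text
(no output)
```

View pics/c4.png

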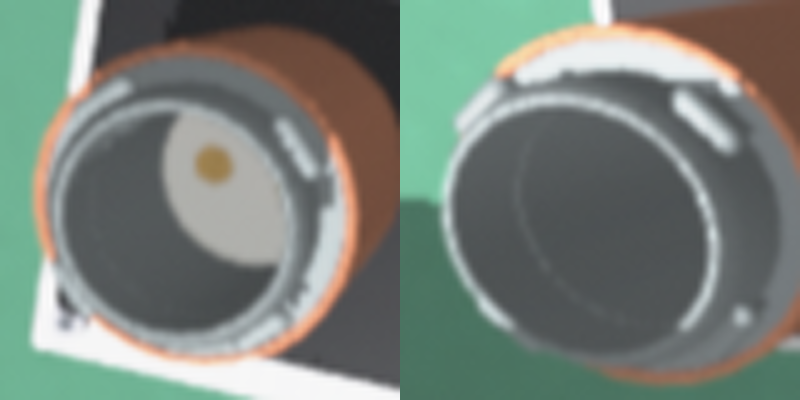

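```bash
python3 - <<'E'
from h import *
np.set_printoptions(precision=4,suppress=True)
f=lambda v:dict(position=v[:3],ee_rot=v[3:])
s0=f(np.array([.64957,-.00006,.22174,.70714,.70707,-.00056,-.00049])); s1=f(np.load("s1.npy")); s3=f(np.load("s3.npy"))
s2=f(np.r_[.47235,-.23068,.18359,R.from_matrix([[.983,.184,0],[.184,-.983,0],[0,0,-1]]).as_quat()])
def solve(A,B,pa,pb,z):
    a=at("wrist",*pa,z,A)[:2]; b=at("wrist",*pb,z,B)[:2]
    Ra,Rb=[R.from_quat(s["ee_rot"]).as_matrix()[:2,:2] for s in (A,B)]
    o=np.linalg.solve(Rb-Ra,b-a); print(a,b,"off",o,"pt",a-Ra@o)
solve(s0,s3,(111.1,204.8),(230.4,184.4),.128)
solve(s1,s2,(308.6,222.4),(316.2,240.2),.093)
st=status.get_state(); print(st["position"],R.from_quat(st["ee_rot"]).as_matrix())
E
```

```text
[0.4948 0.0263] [0.4933 0.0255] off [-0.0005  0.0012] pt [0.4936 0.0268]
[ 0.4736 -0.2311] [ 0.4718 -0.2308] off [-0.0012  0.0007] pt [ 0.4729 -0.2298]
[ 0.4714 -0.053   0.2621] [[ 0.9837  0.18   -0.0001]
 [ 0.18   -0.9837 -0.0001]
 [-0.0001  0.0001 -1.    ]]
```

The two views agree: mouth at (0.4938,0.0266), camera offset about 1 mm. Cartridge axis is the TCP plus 0.7 mm in tool x. Move over the mouth.

Request:
inch_along:
  increments: "0.0179 -0.0372 0 0 0 0;0.0178 -0.0372 0 0 0 0;0 0 0 0 0 0;0 0 0.02 0 0 0;0 0 0 0 0 0"

```text
clock: 6.35
position: [0.4922, 0.0264, 0.2408]
ee_rot: [0.996, 0.09, -0.001, 0.0]
contact_force: [-0.2, -0.2, -1.4]
finger_gap: 0.11
grasp_force: 30.0
```

```bash
python3 - <<'E'
from h import *
s=status.get_state(); M=R.from_quat(s["ee_rot"]).as_matrix()
print(s["position"],M.T@(np.array([.4931,.0265,.131])-s["position"]))
E
```

```text
[0.49215273 0.02643593 0.24083873] [1.25767605e-03 9.51079658e-05 1.09835593e-01]
```

Request:
inch_along:
  increments: "0.0006 0 0.03 0 0 0;0 0 0 0 0 0;0 0 0.008 0 0 0;0 0 0.008 0 0 0;0 0 0 0 0 0"

```text
clock: 6.98
position: [0.4934, 0.0277, 0.1958]
ee_rot: [0.996, 0.091, -0.0, 0.0]
contact_force: [0.2, 0.7, -0.3]
finger_gap: 0.114
grasp_force: 30.0
```

```bash
python3 - <<'E'
from h import *
s=status.get_state(); M=R.from_quat(s["ee_rot"]).as_matrix()
print(s["position"],M.T@(np.array([.4931,.0265,.131])-s["position"]),s["torque"])
E
```

```text
[0.49338166 0.02773135 0.19576012] [-0.00045363  0.00116388  0.0647604 ] [0.05079232 0.1109841  0.00223857]
```

Request:
inch_along:
  increments: "0 0 0.01 0 0 0;0 0 0.01 0 0 0;0 0 0 0 0 0"

```text
clock: 7.35
position: [0.4929, 0.0277, 0.1749]
ee_rot: [0.996, 0.091, -0.001, 0.0]
contact_force: [-0.1, 0.2, -1.4]
finger_gap: 0.112
grasp_force: 30.0
```

Request:
inch_along:
  increments: "0 0 0.01 0 0 0;0 0 0.01 0 0 0;0 0 0.01 0 0 0;0 0 0 0 0 0;0 0 0 0 0 0"

```text
clock: 7.98
position: [0.4937, 0.0278, 0.1462]
ee_rot: [0.996, 0.091, 0.0, -0.0]
contact_force: [-0.7, -0.2, -1.0]
finger_gap: 0.115
grasp_force: 30.0
```

Request:
inch_along:
  increments: "0 -0.0004 0.006 0 0 0;0 0 0.005 0 0 0;0 0 0 0 0 0;0 0 0 0 0 0"

```text
clock: 8.48
position: [0.4936, 0.0282, 0.1351]
ee_rot: [0.996, 0.091, -0.0, -0.0]
contact_force: [-0.1, -0.8, -0.5]
finger_gap: 0.114
grasp_force: 30.0
```

Request:
inch_along:
  increments: "0 0 0.002 0 0 0;0 0 0.001 0 0 0;0 0 0 0 0 0"

```text
clock: 8.85
position: [0.4935, 0.0282, 0.132]
ee_rot: [0.996, 0.091, -0.0, -0.0]
contact_force: [0.3, -0.2, -1.1]
finger_gap: 0.111
grasp_force: 30.0
```

Request:
inch_along:
  increments: "0 0 0.001 0 0 0;0 0 0 0 0 0"

```text
clock: 9.1
position: [0.4935, 0.0282, 0.131]
ee_rot: [0.996, 0.091, -0.0, -0.0]
contact_force: [-0.5, 0.1, -1.4]
finger_gap: 0.115
grasp_force: 30.0
```

Request:
inch_along:
  increments: "0 0.001 0.0005 0 0 0;0 0 0 0 0 0;0 0 0 0 0 0"

```text
clock: 9.48
position: [0.4938, 0.0272, 0.1306]
ee_rot: [0.996, 0.091, 0.0, -0.0]
contact_force: [-0.9, 0.2, -0.7]
finger_gap: 0.118
grasp_force: 30.0
```

Request:
inch_along:
  increments: "0 0 0.0007 0 0 0;0 0 0 0 0 0;0 0 0 0 0 0"

```text
clock: 9.85
position: [0.4939, 0.0273, 0.13]
ee_rot: [0.996, 0.091, 0.0, -0.0]
contact_force: [-1.4, 0.1, 1.2]
finger_gap: 0.114
grasp_force: 30.0
```

Request:
inch_along:
  increments: "0 0 0.0006 0 0 0;0 0 0 0 0 0;0 0 0 0 0 0"

```text
clock: 10.22
position: [0.4941, 0.0274, 0.13]
ee_rot: [0.996, 0.091, 0.0, -0.0]
contact_force: [-2.1, 0.5, 6.2]
finger_gap: 0.115
grasp_force: 30.0
```

```bash
python3 - <<'E'
from h import *
s=snap("side","side5"); print(s["contact_force"])
E
```

```text
[-2.11520012  0.51055116  6.15060216]
```

Home: TCP 0.130 as expected, floor force 6 N. Release and rise, and find the cap's white disc by its centroid in both wrist pictures.

Request:
inch_along:
  increments: "0 0 0 0 0 0;0 0 0 0 0 0;0 0 0 0 0 0"
  jaw: 0.5
  clamp_n: 30

```text
clock: 10.65
position: [0.4936, 0.0272, 0.129]
ee_rot: [0.996, 0.091, -0.0, -0.0]
contact_force: [-0.8, -0.1, 0.1]
finger_gap: 0.367
grasp_force: 0.0
```

Request:
inch_along:
  increments: "0 0 -0.01 0 0 0;0 0 -0.04 0 0 0;0 0 -0.06 0 0 0;0 0 -0.03 0 0 0;0 0 0 0 0 0"
  jaw: 1.0

```text
clock: 11.28
position: [0.495, 0.0274, 0.2726]
ee_rot: [0.996, 0.091, 0.003, -0.0]
contact_force: [0.4, 0.6, -1.2]
finger_gap: 0.931
grasp_force: 0.0
```

```bash
python3 - <<'E'
from h import *
np.set_printoptions(precision=4,suppress=True)
f=lambda v:dict(position=v[:3],ee_rot=v[3:])
s1=f(np.load("s1.npy")); s3=f(np.load("s3.npy")); r=[]
for n,s,(u,v) in (("w1",s1,(428,264)),("w3",s3,(560,133))):
    im=cv2.imread(f"pics/{n}.png")[v-22:v+22,u-22:u+22].min(2); _,l,st,c=cv2.connectedComponentsWithStats((im>125).astype(np.uint8))
    i=1+st[1:,4].argmax(); p=c[i]+[u-22,v-22]; a=at("wrist",*p,.05,s)[:2]; M=R.from_quat(s["ee_rot"]).as_matrix()[:2,:2]; r.append((a,M)); print(n,p,st[i],a,a-M@[-.0008,.001])
o=np.linalg.solve(r[1][1]-r[0][1],r[1][0]-r[0][0]); print(o,r[0][0]-r[0][1]@o)
s=snap("wrist","w6"); print(s["position"],s["ee_rot"],s["joint_pos"]); M=R.from_quat(s["ee_rot"]).as_matrix(); print(M.T@(np.r_[.594,-.2854,.2]-s["position"]))
for p in ([.4938,.0266,.151],[.594,-.2854,.05]): print(px("wrist",p,s))
E
```

```text
w1 [427.7996 264.9281] [ 10  12  25  23 459] [ 0.5961 -0.288 ] [ 0.5951 -0.2872]
w3 [559.2895 131.1123] [  8   7  27  27 570] [ 0.5946 -0.2865] [ 0.5952 -0.2854]
[-0.0016 -0.0001] [ 0.5962 -0.2863]
[0.495  0.0274 0.2726] [ 0.9958  0.0912  0.0027 -0.0001] [-0.1255 -0.0056 -0.0195  1.7557 -0.0001  1.3862 -1.5331]
[0.0401 0.3256 0.0729]
(np.float64(316.8518087844471), np.float64(230.84664753031697))
(np.float64(612.5900488725987), np.float64(169.19419850990778))
```

View pics/w6.png

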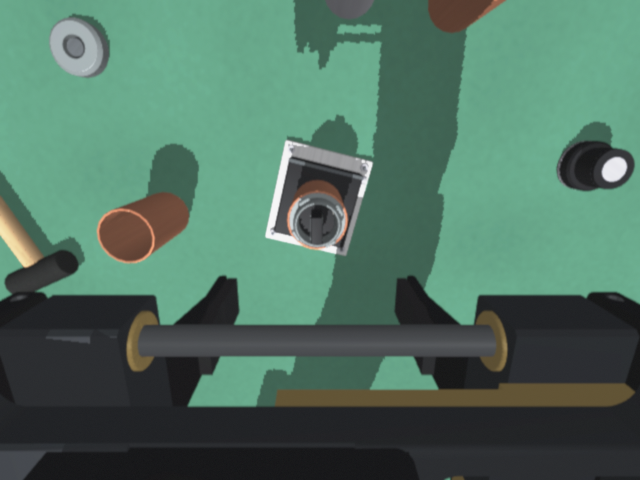

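The cartridge is home in the well, its tab visible at (318,222), and the cap is at about (0.595,-0.286). Go over the cap. It will be squeezed from two directions so that it is centred both ways.

Request:
inch_along:
  increments: "0.006 0.0465 0 0 0 0;0.006 0.0465 0 0 0 0;0.006 0.0465 0 0 0 0;0.006 0.0465 0 0 0 0;0.006 0.0465 0 0 0 0"
  quiet: true

```text
ok
```

Request:
inch_along:
  increments: "0.006 0.0465 0 0 0 0;0.006 0.0465 0 0 0 0;0 0 0.05 0 0 0;0 0 0.05 0 0 0;0 0 0 0 0 0"

```text
clock: 12.58
position: [0.5911, -0.2838, 0.1641]
ee_rot: [0.996, 0.091, -0.004, -0.002]
contact_force: [0.7, -0.4, 0.7]
finger_gap: 1.003
grasp_force: 0.0
```

Request:
inch_along:
  increments: "0 0 0 0 0 0;0 0 0 0 0 0"

```text
clock: 12.82
position: [0.5954, -0.2857, 0.1719]
ee_rot: [0.996, 0.091, 0.002, 0.001]
contact_force: [0.7, 0.4, -0.7]
finger_gap: 0.993
grasp_force: 0.0
```

```bash
python3 - <<'E'
from h import *
np.set_printoptions(precision=4,suppress=True)
s=snap("wrist","w7"); M=R.from_quat(s["ee_rot"]).as_matrix(); print(s["position"],s["ee_rot"])
u,v=map(round,px("wrist",[.595,-.286,.05],s)); print(u,v)
im=cv2.imread("pics/w7.png")[v-40:v+40,u-40:u+40].min(2); _,l,st,c=cv2.connectedComponentsWithStats((im>125).astype(np.uint8))
i=1+st[1:,4].argmax(); p=c[i]+[u-40,v-40]; a=at("wrist",*p,.05,s)[:2]; a2=a-M[:2,:2]@[-.0008,.001]; print(p,st[i],a,a2, M.T@(np.r_[a2,.0225]-s["position"]))
w=cv2.resize(cv2.imread("pics/w6.png",0)[170:270,268:368],None,fx=6,fy=6,interpolation=cv2.INTER_CUBIC)
C=cv2.HoughCircles(w,cv2.HOUGH_GRADIENT,1,5,param1=80,param2=30,minRadius=100,maxRadius=200)
s6=dict(position=np.array([.495,.0274,.2726]),ee_rot=np.array([.9958,.0912,.0027,-.0001]))
for x,y,r in C[0][:5]: print(268+x/6,170+y/6,r/6,at("wrist",268+x/6,170+y/6,.128,s6))
E
```

```text
[ 0.5954 -0.2857  0.1719] [0.9958 0.0913 0.0016 0.0008]
316 229
[316.1416 230.2561] [ 25  26  32  31 777] [ 0.5942 -0.2861] [ 0.5948 -0.285 ] [-0.0009 -0.0011  0.1494]
317.41666 220.25 30.066666 [0.4974 0.0267 0.128 ]
317.41666 224.41667 20.15 [0.4935 0.026  0.128 ]
317.41666 225.25 20.133333 [0.4927 0.0258 0.128 ]
316.58334 224.75 19.766666 [0.493  0.0267 0.128 ]
320.41666 220.58333 27.15 [0.4976 0.0239 0.128 ]
```

Request:
inch_along:
  increments: "-0.0007 -0.0007 0.05 0 0 0;0 0 0.05 0 0 0;0 0 0.035 0 0 0;0 0 0.011 0 0 0;0 0 0 0 0 0"

```text
clock: 13.5
position: [0.5939, -0.2849, 0.0242]
ee_rot: [0.996, 0.091, 0.0, 0.0]
contact_force: [-0.1, 0.0, 1.8]
finger_gap: 1.001
grasp_force: 0.0
```

Request:
inch_along:
  increments: "0 0 0 0 0 0;0 0 0 0 0 0;0 0 0 0 0 0;0 0 0 0 0 0"
  jaw: 0
  clamp_n: 8

```text
clock: 14.0
position: [0.5935, -0.2847, 0.0236]
ee_rot: [0.996, 0.091, 0.0, 0.0]
contact_force: [-0.4, -0.4, 0.6]
finger_gap: 0.632
grasp_force: 0.0
```

Request:
inch_along:
  increments: "0 0 0 0 0 0;0 0 0 0 0 0;0 0 0 0 0 0"

```text
clock: 14.38
position: [0.5934, -0.2847, 0.0233]
ee_rot: [0.996, 0.091, 0.0, 0.0]
contact_force: [-0.2, 0.2, 1.4]
finger_gap: 0.504
grasp_force: 8.0
```

Request:
inch_along:
  increments: "0 0 0 0 0 0;0 0 0 0 0 0;0 0 0 0 0 0;0 0 0 0 0 0"
  jaw: 1.0

```text
clock: 14.88
position: [0.5933, -0.2846, 0.0232]
ee_rot: [0.996, 0.091, -0.0, -0.0]
contact_force: [0.3, -0.4, -0.0]
finger_gap: 0.873
grasp_force: 0.0
```

Request:
inch_along:
  increments: "0 0 0 0 0 -0.1735;0 0 0 0 0 -0.1735;0 0 0 0 0 -0.1735;0 0 0 0 0 -0.1735;0 0 0 0 0 -0.1735"

```text
clock: 15.5
position: [0.5934, -0.2846, 0.0233]
ee_rot: [0.864, 0.504, -0.0, -0.0]
contact_force: [-0.6, -0.0, -0.4]
finger_gap: 1.001
grasp_force: 0.0
```

Request:
inch_along:
  increments: "0 0 0 0 0 -0.1735;0 0 0 0 0 -0.1735;0 0 0 0 0 -0.1735;0 0 0 0 0 -0.1735;0 0 0 0 0 0"

```text
clock: 16.12
position: [0.5932, -0.2848, 0.0232]
ee_rot: [0.644, 0.765, 0.0, -0.0]
contact_force: [0.5, 0.1, -0.5]
finger_gap: 1.002
grasp_force: 0.0
```

Request:
inch_along:
  increments: "0 0 0.0006 0 0 0;0 0 0 0 0 0;0 0 0 0 0 0;0 0 0 0 0 0;0 0 0 0 0 0"
  jaw: 0
  clamp_n: 10

```text
clock: 16.75
position: [0.5935, -0.2846, 0.0227]
ee_rot: [0.643, 0.766, 0.0, 0.0]
contact_force: [0.5, -0.8, 0.6]
finger_gap: 0.517
grasp_force: 0.3
```

Request:
inch_along:
  increments: "0 0 0 0 0 0;0 0 0 0 0 0;0 0 0 0 0 0;0 0 0 0 0 0;0 0 0 0 0 0"
  jaw: 0
  clamp_n: 55

```text
clock: 17.38
position: [0.5934, -0.2846, 0.0227]
ee_rot: [0.643, 0.766, 0.0, 0.0]
contact_force: [1.7, 1.2, 0.4]
finger_gap: 0.501
grasp_force: 55.0
```

Cap centred and gripped at 55 N. Lift it and compute the transfer.

Request:
inch_along:
  increments: "0 0 -0.02 0 0 0;0 0 -0.05 0 0 0;0 0 -0.06 0 0 0;0 0 -0.055 0 0 0;0 0 0 0 0 0"

```text
clock: 18.0
position: [0.5957, -0.2857, 0.215]
ee_rot: [0.643, 0.766, 0.001, 0.005]
contact_force: [-0.2, 0.1, -2.5]
finger_gap: 0.497
grasp_force: 55.0
```

```bash
python3 - <<'E'
from h import *
s=status.get_state(); M=R.from_quat(s["ee_rot"]).as_matrix()
print(s["position"],M.T@(np.array([.4938,.0266,.2])-s["position"]))
E
```

```text
[ 0.59569315 -0.2857108   0.21497305] [ 0.32527778 -0.04665025  0.01275009]
```

Request:
inch_along:
  increments: "0.054 -0.0077 0 0 0 0;0.054 -0.0077 0 0 0 0;0.054 -0.0077 0 0 0 0;0.054 -0.0077 0 0 0 0;0.054 -0.0077 0 0 0 0"
  quiet: true

```text
ok
```

Request:
inch_along:
  increments: "0.053 -0.0075 0 0 0 0;0 0 0 0 0 0;0 0 0 0 0 0;0 0 0 0 0 0;0 0 0 0 0 0"

```text
clock: 19.25
position: [0.4924, 0.0245, 0.2075]
ee_rot: [0.644, 0.765, -0.0, -0.0]
contact_force: [-0.2, 0.6, -0.9]
finger_gap: 0.493
grasp_force: 55.0
```

```bash
python3 - <<'E'
from h import *
for i in range(3):
    s=status.get_state(); imaging.get_image("side"); M=R.from_quat(s["ee_rot"]).as_matrix()
    print(s["position"],M.T@(np.array([.4938,.0266,.2])-s["position"]),M[:,2])
E
```

```text
[0.49244803 0.02453969 0.20747191] [0.00179832 0.00168754 0.0074713 ] [-4.82680484e-04  2.35126180e-05 -9.99999883e-01]
[0.49244617 0.02474985 0.20750195] [0.0015902  0.00165332 0.00750153] [-3.92255957e-04  6.04081949e-05 -9.99999921e-01]
[0.49242305 0.02496551 0.2075114 ] [0.00137293 0.00163915 0.00751112] [-3.41900787e-04  1.16720930e-04 -9.99999935e-01]
```

Request:
inch_along:
  increments: "0.001 0.0015 0.02 0 0 0;0 0 0.02 0 0 0;0 0 0.01 0 0 0;0 0 0 0 0 0;0 0 0 0 0 0"

```text
clock: 20.02
position: [0.4941, 0.0269, 0.1584]
ee_rot: [0.643, 0.766, 0.0, 0.0]
contact_force: [-0.8, 0.2, -0.6]
finger_gap: 0.5
grasp_force: 55.0
```

```bash
python3 - <<'E'
from h import *
s=status.get_state(); M=R.from_quat(s["ee_rot"]).as_matrix()
print(s["position"],M.T@(np.array([.4938,.0266,.1507])-s["position"]))
E
```

```text
[0.49407428 0.02685215 0.15838556] [-0.00020029 -0.00032088  0.00768528]
```

Request:
inch_along:
  increments: "0 0 0.003 0 0 0;0 0 0.003 0 0 0;0 0 0.002 0 0 0;0 0 0 0 0 0"

```text
clock: 20.52
position: [0.4935, 0.0268, 0.1495]
ee_rot: [0.643, 0.766, -0.0, -0.0]
contact_force: [-0.5, 0.4, -0.2]
finger_gap: 0.499
grasp_force: 55.0
```

Request:
inch_along:
  increments: "0 0 0.002 0 0 0;0 0 0.002 0 0 0;0 0 0 0 0 0;0 0 0 0 0 0"

```text
clock: 21.02
position: [0.4936, 0.0268, 0.1457]
ee_rot: [0.643, 0.766, 0.0, -0.0]
contact_force: [-0.2, -0.7, -1.0]
finger_gap: 0.496
grasp_force: 55.0
```

Request:
inch_along:
  increments: "0 0 0.002 0 0 0;0 0 0.0015 0 0 0;0 0 0 0 0 0"

```text
clock: 21.4
position: [0.4937, 0.0268, 0.1421]
ee_rot: [0.643, 0.766, 0.0, 0.0]
contact_force: [0.3, 0.2, -1.0]
finger_gap: 0.5
grasp_force: 55.0
```

Request:
inch_along:
  increments: "0 0 0.001 0 0 0;0 0 0.001 0 0 0;0 0 0 0 0 0"

```text
clock: 21.78
position: [0.4944, 0.0269, 0.141]
ee_rot: [0.643, 0.766, 0.001, 0.001]
contact_force: [0.4, -0.9, 4.8]
finger_gap: 0.503
grasp_force: 55.0
```

Request:
inch_along:
  increments: "0 0 0.001 0 0 0;0 0 0 0 0 0"

```text
clock: 22.02
position: [0.4946, 0.0269, 0.1404]
ee_rot: [0.643, 0.766, 0.001, 0.001]
contact_force: [-0.8, -1.4, 7.1]
finger_gap: 0.499
grasp_force: 55.0
```

Meeting the tongues where expected (about 6 mm above the seat), with small lateral forces. Press on.

Request:
inch_along:
  increments: "0 0 0.001 0 0 0;0 0 0 0 0 0"

```text
clock: 22.28
position: [0.4946, 0.0269, 0.1393]
ee_rot: [0.643, 0.766, 0.001, 0.001]
contact_force: [0.5, 0.8, 6.9]
finger_gap: 0.496
grasp_force: 55.0
```

Request:
inch_along:
  increments: "0 0 0.001 0 0 0;0 0 0 0 0 0"

```text
clock: 22.52
position: [0.4942, 0.0269, 0.1373]
ee_rot: [0.643, 0.766, 0.001, 0.0]
contact_force: [3.9, 0.3, -3.3]
finger_gap: 0.496
grasp_force: 55.0
```

Request:
inch_along:
  increments: "0 0 0.001 0 0 0;0 0 0 0 0 0"

```text
clock: 22.78
position: [0.4935, 0.0268, 0.1355]
ee_rot: [0.643, 0.766, -0.0, -0.0]
contact_force: [4.6, 0.5, -7.4]
finger_gap: 0.498
grasp_force: 55.0
```

Request:
inch_along:
  increments: "0 0 0.001 0 0 0;0 0 0 0 0 0;0 0 0 0 0 0"

```text
clock: 23.15
position: [0.4933, 0.0268, 0.1349]
ee_rot: [0.643, 0.766, -0.0, -0.0]
contact_force: [3.1, 0.4, -6.0]
finger_gap: 0.499
grasp_force: 55.0
```

Request:
inch_along:
  increments: "0 0 0.0005 0 0 0;0 0 0 0 0 0"

```text
clock: 23.4
position: [0.4934, 0.0268, 0.1347]
ee_rot: [0.643, 0.766, -0.0, -0.0]
contact_force: [1.8, 0.9, -3.5]
finger_gap: 0.499
grasp_force: 55.0
```

Request:
inch_along:
  increments: "0 0 0.001 0 0 0;0 0 0 0 0 0;0 0 0 0 0 0"

```text
clock: 23.78
position: [0.4935, 0.0268, 0.1345]
ee_rot: [0.643, 0.766, -0.0, 0.0]
contact_force: [-3.3, 0.2, 7.2]
finger_gap: 0.499
grasp_force: 55.0
```

Request:
inch_along:
  increments: "0 0 0.001 0 0 0;0 0 0 0 0 0;0 0 0 0 0 0"

```text
clock: 24.15
position: [0.4935, 0.0268, 0.1345]
ee_rot: [0.643, 0.766, -0.0, 0.0]
contact_force: [-7.8, -0.1, 16.2]
finger_gap: 0.501
grasp_force: 55.0
```

Hard stop at 0.1345 (seat expected at 0.1347). Trim the push slightly towards 10–12 N and check that it holds steady.

Request:
inch_along:
  increments: "0 0 -0.0005 0 0 0;0 0 0 0 0 0;0 0 0 0 0 0;0 0 0 0 0 0"

```text
clock: 24.65
position: [0.4935, 0.0268, 0.1345]
ee_rot: [0.643, 0.766, -0.0, 0.0]
contact_force: [-4.7, -1.4, 11.9]
finger_gap: 0.501
grasp_force: 55.0
```

Request:
inch_along:
  increments: "0 0 0 0 0 0;0 0 0 0 0 0;0 0 0 0 0 0;0 0 0 0 0 0;0 0 0 0 0 0"

```text
clock: 25.28
position: [0.4935, 0.0268, 0.1345]
ee_rot: [0.643, 0.766, -0.0, 0.0]
contact_force: [-5.1, -1.0, 10.8]
finger_gap: 0.503
grasp_force: 55.0
```

```bash
python3 -c "
from plant import bot, imaging, status
print(bot.finish_job())"
```

```text
the job is handed in; nothing more can be done
None
```

The cartridge was lowered to the floor of the well before release. The cap is snapped on and at its seat height. I handed the job in at about 25 s with the fingers still gripping the cap and pressing it down with about 11 N.

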